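# Shift the column selector to the long column

### The job

The lever of the chromatography column selector stands in one arm of its H-shaped gate. Push it with the fingertips through the gate and into the other arm, fully home at the end that lies beside the longest of the four steel columns clipped on the selector, then move clear. Do not take the lever between the fingers, and leave the vials on the selector and the other things on the bench where they are.

Things in the scene. Friction and masses are not known exactly. Their poses are not given: they have to be found in the camera images.
- selector: Column selector, a white box with an aluminium gate plate on top, 200 (x) by 380 (y) by 120 mm high, fixed to the bench. Origin: centre of its underside; at yaw 0 +x points away from the robot, +y left. On the plate stand only four columns (20 mm high, at |y| over 80 mm) and two vials (33 mm high, near x = 0, |y| = 105 to 145 mm).
- gate (a point): Centre of the H-shaped opening, in the plate's top face; axes as the selector's. Two arms along x, at y = +22 and -22 mm, reach from x = -36 to +36 mm; a crossbar along y at x = 0 joins them. All are 16 mm wide, with inner corners rounded by 6 mm. The lever's 10 mm stem runs in it and changes arms only through the crossbar; it starts anywhere along the arm at +y.
- lever_stem (a point): Point on the lever's axis 110 mm from its pivot, level with the plate's top when upright: tells where in the H the stem is. Fully home at an arm end it stands at its stops, x = +28 or -28 mm and y = +22 or -22 mm from the gate's centre. Axes: z along the lever; x and y as the selector's when upright.
- lever_grip (a point): Point on the lever's axis in the black round barrel of the lever, 32 mm above lever_stem along the lever. The barrel is 20 mm in diameter (16 mm at its lower end), from 12 to 52 mm above lever_stem along the axis; below it is the bare 10 mm stem. Same axes as lever_stem.
- lever_along (a joint): Tilt of the lever along the selector's x, rad: 0 upright (stem in the crossbar's line), positive towards +x, stops at -0.257 and +0.257 (ends of the arms). The pivot lies 110 mm below the gate's centre. The lever stays where it is left; 2 to 3 N at the barrel moves it, either way.
- lever_across (a joint): Tilt of the lever across, rad: positive towards the selector's +y, stops at -0.203 and +0.203 (the two arms). Same pivot and friction.
- column_long: The longest column: a steel tube lying clipped on the plate along the selector's y, 100 mm long, 17 mm thick, fixed; the other three are 50 mm long. Origin: centre of its underside, axes as the selector's. It lies at y = -130 mm, x = +28 or -28 mm from the gate's centre: the arm end it marks has the same x and is 108 mm nearer the gate's centre in y.
- vial_a_mid (a point): Centre of a vial, 15 mm in diameter, 33 mm high, loose on the gate plate.
- vial_b_mid (a point): Centre of a second vial like it, on the plate's other side.
- solvent_bottle_mid (a point): Centre of the brown solvent bottle, 86 mm in diameter, 180 mm high, loose on the bench.
- ferrule_jar_mid (a point): Centre of a white jar, 56 mm in diameter, 60 mm high, loose on the bench.
- beaker_mid (a point): Centre of the glass beaker, 72 mm in diameter, 90 mm high, loose on the bench.
- spanner_grip (a point): Handle of a spanner lying on the bench, 130 mm long.
- tip_box_mid (a point): Centre of the grey pipette-tip box, 120 by 85 by 60 mm, loose on the bench.

How it is judged:
By the outcome, as a careful person would: the job done as asked, in the order asked, and still so for the second after the job is handed in, with the robot touching nothing.
It also fails if it takes over 48 s, if anything falls off the work surface, if the arm or the gripper's body presses on something with over 40 N, if the wrist force passes 120 N, or if a joint passes its speed limit or range.

### The arm

A 7-joint arm with a two-finger parallel gripper is mounted at the origin on the work surface. World frame = base frame: x ahead of the robot, y to its left, z up, the work surface at z = 0. Lengths are in m, angles in rad, forces in N, time in s.
With the tool pointing down it reaches from about 0.4 to 0.85 m from the base axis. Payload 10.4 kg.
Tool frame: the origin (TCP) lies at the very end of the fingers, on their centre line; the grasp point (between the pads) lies 19 mm behind it; z points along the fingers, y is the direction in which the jaws open and shut (so a half turn about z gives the same grasp; the last joint's range is limited). The gripper opens to 87 mm and grips with 3 to 60 N. Pads are 19 mm wide; open, the fingers measure 117 mm over their backs; the gripper's body (75 mm by 190 mm) begins 51 mm behind the grasp point.
Start: joints at [-1.311, 0.332, -0.065, 1.46, 0.022, 1.35, -0.088], TCP at [0.174, 0.6, 0.19] pointing down, gripper open.
Joint ranges: [-2.6, 2.6], [-0.5, 2.12], [-1.47, 1.34], [0.16, 2.42], [-1.27, 4.41], [0.06, 2.06], [-2.6, 2.6]. Speed limits (rad/s): [2.22, 2.22, 2.79, 2.79, 3.14, 3.14, 3.14].

### API

Orientations are given as a unit quaternion [x, y, z, w].
In Python, from bench import r gives the robot as it stands.
- The arm moves only by the shell command python3 -m crank 'ROWS' [FORCE]. ROWS is JSON, a list of rows, each a list of 3 entries, a list of its own where there are three numbers: the opening, from -1 (shut) to 1 (fully open), so that 0 is half open, then the shift along the tool's x, y, z in mm, then the turn about the tool's z in degrees. A call has 1 to 12 rows; each row is the pose to reach, as a shift and turn from the pose commanded when the call began, along the tool's axes at that moment; what a row does not reach only later rows make up. A row lasts 1/12 s, in which the tool goes at most 41.7 mm and 7.16 degrees, less where a joint would pass 70% of its speed; a pose out of reach is approached as far as the arm can. A call with a gripper value outside its range is refused whole. The fingers move at their own pace and stop on an object; FORCE is the grip in N (left out, the last holds). Time passes only in rows, so rows that repeat a pose let the fingers close. It gives the time, the measured TCP pose, the force and the opening at its end, in the units of the state.
- r.read_state(): the state, without advancing time (a new reading comes with each control period).
- r.camera(name): name is "scene" or "side" or "wrist"; returns a dict with "pixels" (420x560x3 uint8, red, green, blue), "fov_y" (degrees; the focal length in pixels is half the picture's height over the tangent of half this angle, whatever the lens; pixels are square), "cx", "cy" (the principal point, pixels), "dist" ([k1, k2, p1, p2, k3] as OpenCV has them; the pictures are not rectified), "cam_to_world" (4x4, takes a point from camera to world coordinates). Camera axes: x right, y down, z forward; pixel columns grow to the right and rows downward; lengths in m; the calibration is good to about 2 mm. A picture is of the moment at which its call begins. There is no depth.
- r.close_job(): hands the job in, once; it reports no verdict.
The state is a dict: "time": time; "joint_positions": joint angles; "joint_vel": joint speeds; "joint_torque": joint torques, N m; "ee_pos": TCP position; "eef_rot": TCP orientation; "ft_force": force on the tool from outside, world axes, zero at the start; "torque": the same for the moment, N m; "width": finger opening in m.
Only numpy, scipy, OpenCV 4.12 (cv2) and the standard library are available. Lean on these libraries where they do the work, as an engineer would, in place of code of your own. Each camera call takes 0.05 s, during which the arm holds its last target.

## Working session

There is one attempt and no reset: what is moved stays moved. The work goes in short steps, Python scripts to look and compute and a shell command to move; the robot and the scene stay as the last step left them, time stands still between calls to the robot, and variables do not carry over. Pictures are saved under pics/ and viewed, and the job is handed in when it is done.

```bash
ls; mkdir -p pics
python3 - <<'E'
from bench import r
import cv2,json,numpy as np
s=r.read_state();print({k:np.round(v,3).tolist() for k,v in s.items()})
for n in ["scene","side","wrist"]:
    c=r.camera(n);cv2.imwrite(f"pics/{n}0.png",c["pixels"][:,:,::-1])
    c.pop("pixels");print(n,c)
E
```

```text
pics
{'time': 0.0, 'joint_positions': [-1.311, 0.333, -0.065, 1.461, 0.022, 1.35, -0.089], 'joint_vel': [-0.0, 0.001, -0.002, -0.002, -0.003, -0.001, 0.001], 'joint_torque': [0.002, -62.325, 0.026, -38.989, -0.061, 0.04, 0.0], 'ee_pos': [0.174, 0.6, 0.189], 'eef_rot': [0.141, 0.99, -0.001, -0.0], 'ft_force': [0.043, -0.639, 0.475], 'torque': [0.034, 0.017, 0.02], 'width': 0.087}
scene {'fov_y': 46.834691649741636, 'cx': 274.7703039799933, 'cy': 206.03965874549777, 'dist': array([-0.05667888,  0.        ,  0.        ,  0.        ,  0.        ]), 'cam_to_world': array([[-0.18532089,  0.67219842, -0.71680224,  1.41779849],
       [ 0.98266013,  0.13117169, -0.13104598,  0.16901648],
       [ 0.00593526, -0.72865854, -0.68485145,  1.02237458],
       [ 0.        ,  0.        ,  0.        ,  1.        ]])}
side {'fov_y': 44.60877883135487, 'cx': 291.60149266496256, 'cy': 212.6816941314647, 'dist': array([-0.01886882,  0.        ,  0.        ,  0.        ,  0.        ]), 'cam_to_world': array([[ 0.99428213, -0.0648718 ,  0.08482159,  0.34227336],
       [-0.10587514, -0.7023528 ,  0.70391122, -1.23424667],
       [ 0.01391069, -0.70886684, -0.70520515,  1.32159837],
       [ 0.        ,  0.        ,  0.        ,  1.        ]])}
wrist {'fov_y': 63.151897192967226, 'cx': 282.70700052813146, 'cy': 209.71426169045503, 'dist': array([-0.02542512,  0.        ,  0.        ,  0.        ,  0.        ]), 'cam_to_world': array([[ 0.2792018 ,  0.92210659,  0.26789138,  0.10099722],
       [ 0.96023133, -0.26768991, -0.07935935,  0.62230089],
       [-0.00146596,  0.27939497, -0.96017514,  0.38322155],
       [ 0.        ,  0.        ,  0.        ,  1.        ]])}
```

View pics/scene0.png

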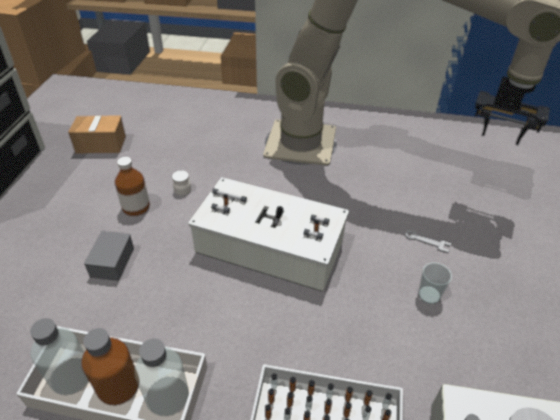

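View pics/side0.png

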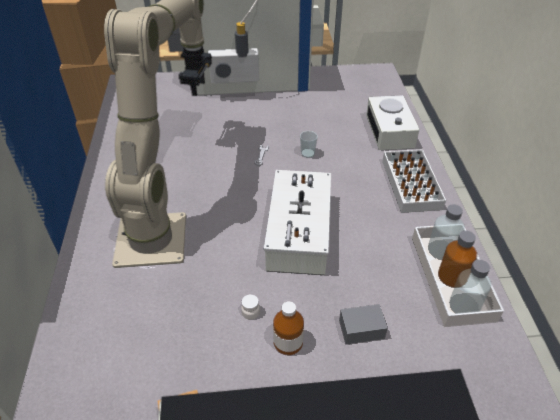

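View pics/wrist0.png

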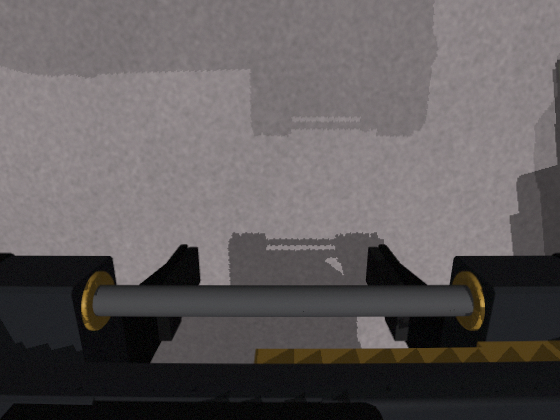

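Run:
```python
import cv2
a=cv2.imread("pics/scene0.png")[175:290,185:355];cv2.imwrite("pics/sc1.png",cv2.resize(a,None,fx=4.6,fy=4.6,interpolation=cv2.INTER_CUBIC))
a=cv2.imread("pics/side0.png")[165:275,255:345];cv2.imwrite("pics/sd1.png",cv2.resize(a,None,fx=5.4,fy=5.4,interpolation=cv2.INTER_CUBIC))
```

```text
(no output)
```

View pics/sc1.png

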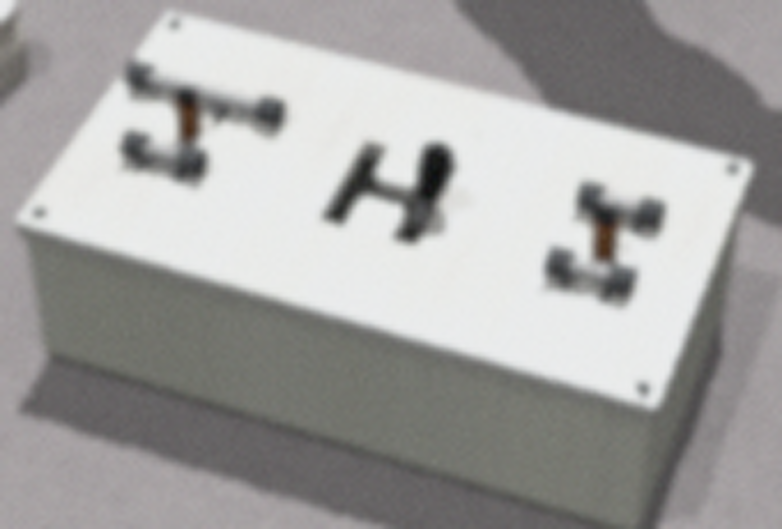

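View pics/sd1.png

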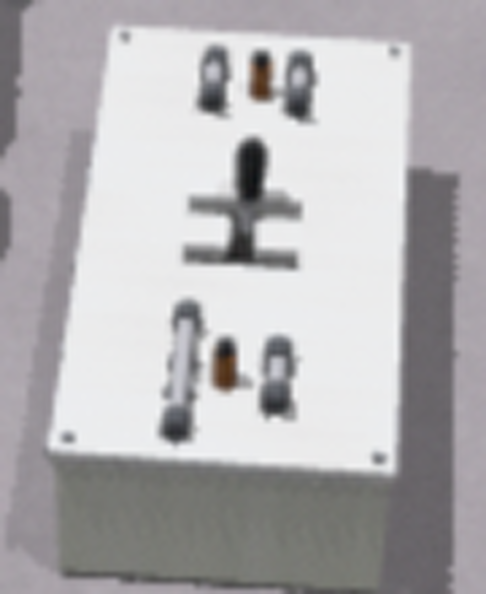

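```bash
cat > h.py <<'E'
import numpy as np,cv2
from scipy.optimize import least_squares
from bench import r
def cam(n):
    c=r.camera(n);h=c["pixels"].shape[0];f=h/2/np.tan(np.radians(c["fov_y"])/2)
    c["K"]=np.array([[f,0,c["cx"]],[0,f,c["cy"]],[0,0,1]]);return c
def proj(c,P):
    W=np.linalg.inv(c["cam_to_world"]);rv=cv2.Rodrigues(W[:3,:3])[0]
    return cv2.projectPoints(np.asarray(P,float).reshape(-1,1,3),rv,W[:3,3],c["K"],c["dist"])[0][:,0]
def sel(p,L):  # selector-> world
    c,s=np.cos(p[2]),np.sin(p[2]);L=np.asarray(L,float).reshape(-1,3)
    return np.c_[p[0]+c*L[:,0]-s*L[:,1],p[1]+s*L[:,0]+c*L[:,1],L[:,2]]
def lever(a,b,d): # point at distance d from pivot, selector frame
    t=np.array([np.tan(a),np.tan(b),1]);t/=np.linalg.norm(t);return np.array([0,0,.01])+d*t
E
python3 - <<'E'
from h import *
S,D=cam("scene"),cam("side")
cs=np.array([[168,12],[752,162],[657,410],[18,225]])/4.6+[185,175]
cd=np.array([[110,25],[411,42],[395,472],[50,455]])/5.4+[255,165]
Ls=np.array([[-.1,-.19,.12],[-.1,.19,.12],[.1,.19,.12],[.1,-.19,.12]])
Ld=np.array([[-.1,.19,.12],[.1,.19,.12],[.1,-.19,.12],[-.1,-.19,.12]])
f=lambda p:np.r_[(proj(S,sel(p,Ls))-cs).ravel(),(proj(D,sel(p,Ld))-cd).ravel()]
o=least_squares(f,[.6,0,0]);print(o.x,np.round(o.fun,1))
for g in(lambda p:f(p)[:8],lambda p:f(p)[8:]):print(least_squares(g,o.x).x)
p=o.x
ts=np.array([437,150])/4.6+[185,175];td=np.array([252,145])/5.4+[255,165]
g=lambda q:np.r_[(proj(S,sel(p,lever(q[0],q[1],.158)))-ts).ravel(),(proj(D,sel(p,lever(q[0],q[1],.158)))-td).ravel()]
q=least_squares(g,[0,.2]);print(q.x,q.fun)
for n,c,o2,k in(("sc",S,(185,175),4.6),("sd",D,(255,165),5.4)):
    im=cv2.imread(f"pics/{n}1.png")
    pts=[[x,y,.12] for x in(-.036,.036) for y in(-.022,.022)]+[[-.028,-.13,.137]]+[lever(*q.x,d) for d in(.11,.142,.162)]
    for u in (proj(c,sel(p,pts))-o2)*k: cv2.circle(im,(int(u[0]),int(u[1])),4,(0,0,255),-1)
    cv2.imwrite(f"pics/{n}2.png",im)
np.save("p.npy",p)
E
```

```text
[ 0.51722174 -0.01021113 -0.17747024] [-0.8  0.  -0.1  0.2 -0.4 -0.3 -1.1 -0.5  0.1 -0.6 -0.6 -0.6  0.2 -0.9
 -0.2 -1.8]
[ 0.51735537 -0.00861944 -0.1772891 ]
[ 0.51700023 -0.01500379 -0.17771773]
[0.01508036 0.18839902] [-0.36676317  0.19901267 -0.2889302  -0.67820957]
```

```bash
python3 -c "
import cv2,numpy as np
a=cv2.imread('pics/sc2.png');b=cv2.imread('pics/sd2.png')
cv2.imwrite('pics/c2.png',np.hstack([a[60:360,280:680],b[100:400,100:400]]))"
```

```text
(no output)
```

View pics/c2.png

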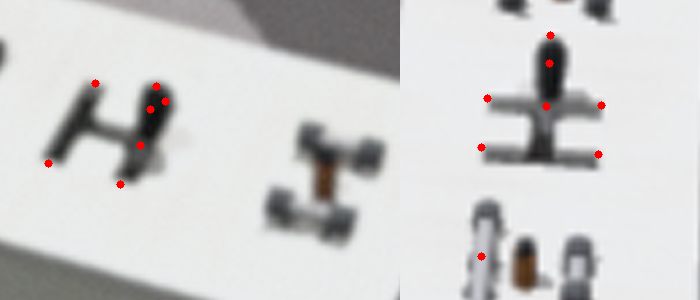

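```bash
cat >> h.py <<'E'
from scipy.spatial.transform import Rotation as R
def togo(sx,sy,z):  # shift in tool axes (mm) to reach selector-frame point (mm)
    p=np.load("p.npy");s=r.read_state();T=R.from_quat(s["eef_rot"]).as_matrix()
    tgt=sel(p,[[sx/1e3,sy/1e3,z]])[0]
    d=T.T@(tgt-s["ee_pos"])*1e3
    yaw=np.arctan2(-T[0,1],T[1,1])
    loc=sel([0,0,-p[2]],[[*(s["ee_pos"]-[p[0],p[1],0])]])[0]*1e3
    print("t",s["time"],"togo",d.round(1),"turn",np.degrees(yaw-p[2]).round(2),"loc",loc.round(1),"F_sel",sel([0,0,-p[2]],[s["ft_force"]])[0].round(1),"w",round(s["width"],4))
E
python3 - <<'E'
import numpy as np
p=np.load("p.npy");p[1]=-.0115;np.save("p.npy",p)
from h import *
togo(0,58,.2)
E
```

```text
t 0.25 togo [-493.8 -433.9  -10.4] turn -6.03 loc [-445.5  541.4  189.3] F_sel [-0.3 -0.1 -0.3] w 0.0869
```

```bash
python3 -m crank '[[-1,[-494,-434,-11],-6],[-1,[-494,-434,-11],-6],[-1,[-494,-434,-11],-6],[-1,[-494,-434,-11],-6],[-1,[-494,-434,-11],-6],[-1,[-494,-434,-11],-6],[-1,[-494,-434,-11],-6],[-1,[-494,-434,-11],-6],[-1,[-494,-434,-11],-6],[-1,[-494,-434,-11],-6],[-1,[-494,-434,-11],-6],[-1,[-494,-434,-11],-6]]'; python3 -c "
from h import *
togo(0,58,.2)"
```

```text
time: 1.25
ee_pos: [0.4436, 0.1766, 0.1983]
eef_rot: [0.089, 0.996, 0.0, 0.0]
ft_force: [1.3, 1.1, -0.8]
width: 0.015
t 1.25 togo [-105.7 -114.1   -1.8] turn -0.03 loc [-105.6  172.2  198.3] F_sel [ 1.1  1.3 -0.8] w 0.015
```

```bash
python3 -m crank '[[-1,[0,0,0],0],[-1,[0,0,0],0]]'; python3 -c "
from h import *
togo(0,58,.2)"
```

```text
time: 1.42
ee_pos: [0.444, 0.1764, 0.1982]
eef_rot: [0.091, 0.996, 0.0, 0.0]
ft_force: [-0.2, 1.1, -0.1]
width: 0.0035
t 1.4167 togo [-105.8 -113.4   -1.8] turn -0.31 loc [-105.2  172.   198.2] F_sel [-0.4  1.1 -0.1] w 0.0035
```

```bash
python3 -m crank '[[-1,[-30,-32,-1],0],[-1,[-60,-64,-2],0],[-1,[-90,-96,-2],0],[-1,[-106,-113,-2],0],[-1,[-106,-113,-2],0],[-1,[-106,-113,-2],0]]'
python3 - <<'E'
from h import *
togo(0,58,.2)
for n in ["scene","side","wrist"]:
    cv2.imwrite(f"pics/{n}1.png",r.camera(n)["pixels"][:,:,::-1])
E
```

```text
time: 1.92
ee_pos: [0.5275, 0.0483, 0.1996]
eef_rot: [0.09, 0.996, -0.0, -0.0]
ft_force: [-0.8, 1.5, -0.4]
width: 0.0002
t 1.9167 togo [-0.5 -2.6 -0.4] turn -0.12 loc [ -0.5  60.7 199.6] F_sel [-1.1  1.4 -0.4] w 0.0002
```

View pics/wrist1.png

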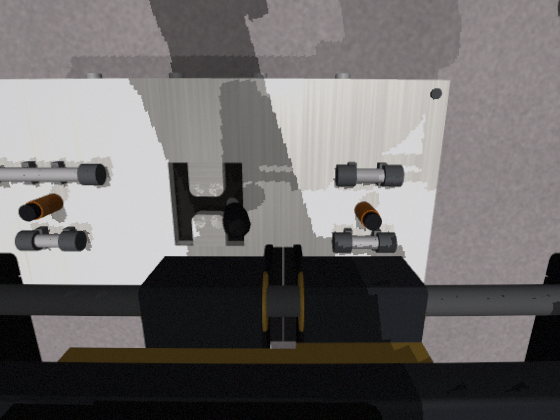

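View pics/side1.png

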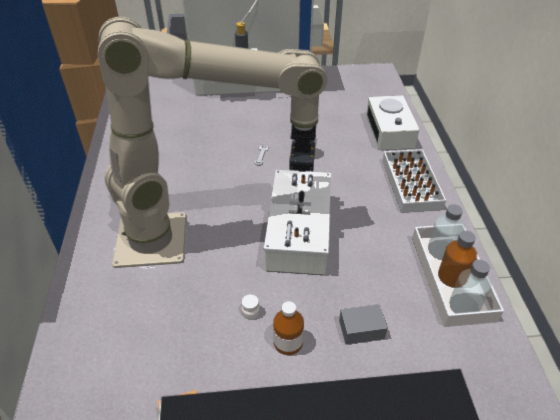

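Run:
```python
import cv2
a=cv2.imread("pics/wrist1.png")[145:265,150:290];cv2.imwrite("pics/w1c.png",cv2.resize(a,None,fx=5,fy=5,interpolation=cv2.INTER_CUBIC))
```

```text
(no output)
```

View pics/w1c.png

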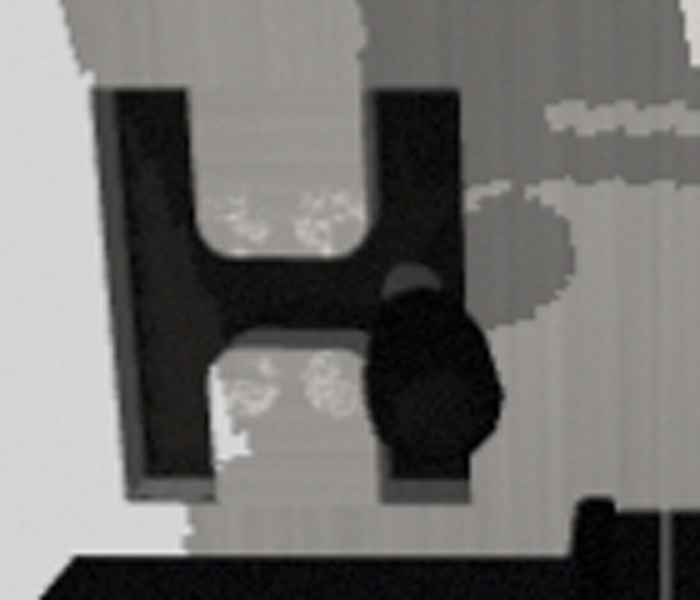

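Run:
```python
from h import *
c=cam("wrist")
uv=np.array([[93,90],[460,90],[470,502],[127,500],[228,258],[345,258]])/5+[150,145]
L=np.array([[-36,-30,120],[-36,30,120],[36,30,120],[36,-30,120],[-8,-8,120],[-8,8,120]])/1e3
g=lambda p:(proj(c,sel(p,L))-uv).ravel()
o=least_squares(g,np.load("p.npy"));print(o.x,o.fun.round(1))
p=o.x;q0=np.array([433,412])/5+[150,145]
q=least_squares(lambda q:(proj(c,sel(p,lever(*q,.160)))-q0).ravel(),[0,.2]);print(q.x)
for l in ([0,.2],[.05,.2],[-.05,.2]): print(l,(proj(c,sel(p,[lever(*l,d) for d in(.11,.122,.16)]))-[150,145])*5)
```

```text
[ 0.515567   -0.01003334 -0.18270269] [-0.5 -0.6  0.5 -0.2  0.6  0.8 -0.2  0.6  1.8 -0.3 -2.3 -0.1]
[0.01610845 0.18997391]
[0, 0.2] [[420.76763844 300.95628444]
 [425.60676117 320.45689964]
 [443.95578313 394.33840008]]
[0.05, 0.2] [[421.74246829 331.52470516]
 [426.70306283 355.59333337]
 [445.43974505 446.39098942]]
[-0.05, 0.2] [[419.68387927 269.6532196 ]
 [424.37876335 284.39534614]
 [442.24010086 340.45350509]]
```

Run:
```python
import numpy as np
np.save("p.npy",[.5163,-.0108,-.179])
from h import *
togo(1,66,.138)
```

```text
t 2.1167 togo [-1.7  3.7 61.9] turn 0.23 loc [ -0.6  62.2 199.9] F_sel [-0.2  0.6  0.6] w 0.0007
```

```bash
python3 -m crank '[[-1,[-1,4,0],0],[-1,[-2,4,20],0],[-1,[-2,4,40],0],[-1,[-2,4,55],0],[-1,[-2,4,62],0],[-1,[-2,4,62],0],[-1,[-2,4,62],0]]'
python3 - <<'E'
from h import *
togo(1,66,.138)
for n in ["scene","side","wrist"]:
    cv2.imwrite(f"pics/{n}2.png",r.camera(n)["pixels"][:,:,::-1])
a=cv2.imread("pics/scene2.png")[165:265,215:355];b=cv2.imread("pics/side2.png")[155:255,265:345]
cv2.imwrite("pics/d2.png",np.hstack([cv2.resize(x,None,fx=3.6,fy=3.6,interpolation=cv2.INTER_CUBIC) for x in(a,b)]))
E
```

```text
time: 2.7
ee_pos: [0.5301, 0.0527, 0.1385]
eef_rot: [0.089, 0.996, 0.0, 0.0]
ft_force: [-0.3, -0.2, 0.6]
width: 0.0004
t 2.7 togo [1.2 1.1 0.5] turn 0.09 loc [  2.2  64.9 138.5] F_sel [-0.3 -0.2  0.6] w 0.0004
```

View pics/d2.png

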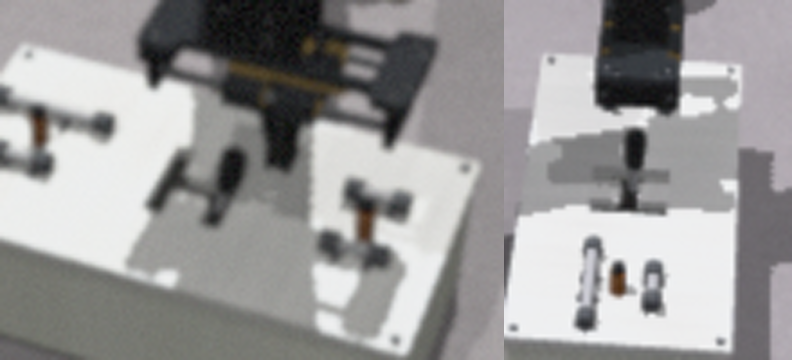

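View pics/wrist2.png

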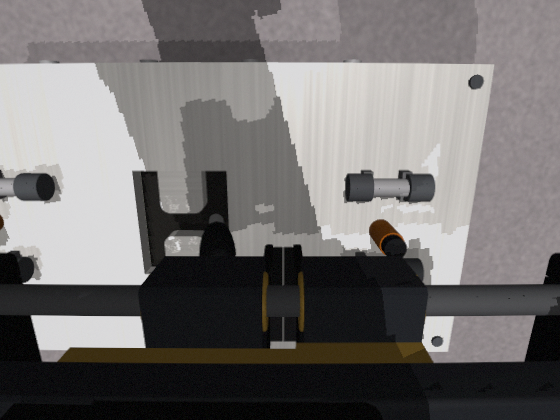

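```bash
python3 -m crank '[[-1,[0,-6,0],0],[-1,[0,-12,0],0],[-1,[0,-18,0],0],[-1,[0,-24,0],0],[-1,[0,-29,0],0],[-1,[0,-34,0],0],[-1,[0,-39,0],0],[-1,[0,-44,0],0],[-1,[0,-44,0],0]]'
python3 - <<'E'
from h import *
togo(1,0,.138)
for n in ["scene","side","wrist"]:
    cv2.imwrite(f"pics/{n}3.png",r.camera(n)["pixels"][:,:,::-1])
a=cv2.imread("pics/scene3.png")[165:265,215:355];b=cv2.imread("pics/side3.png")[155:255,265:345]
cv2.imwrite("pics/d3.png",np.hstack([cv2.resize(x,None,fx=3.6,fy=3.6,interpolation=cv2.INTER_CUBIC) for x in(a,b)]))
E
```

```text
time: 3.6
ee_pos: [0.522, 0.0075, 0.138]
eef_rot: [0.09, 0.996, -0.0, 0.0]
ft_force: [-0.7, -0.0, -1.0]
width: 0.0008
t 3.6 togo [  1.4 -19.1   0. ] turn -0.02 loc [  2.4  19.1 138. ] F_sel [-0.7 -0.1 -1. ] w 0.0008
```

View pics/d3.png

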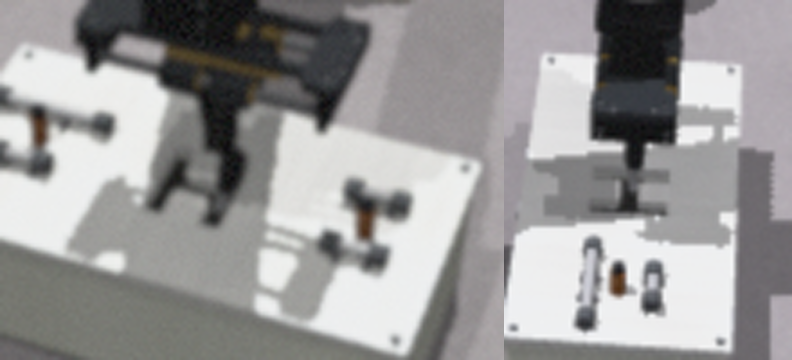

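View pics/wrist3.png

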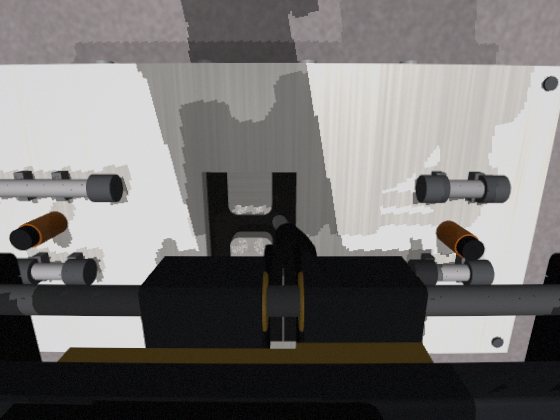

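Run:
```python
import cv2,numpy as np
from h import *
c=cam("wrist");p=np.load("p.npy")
a=c["pixels"][150:300,200:350,::-1]
def ov(q):
  return (proj(c,sel(p,[lever(*q,d) for d in(.11,.122,.142,.162)]))).round(0).tolist()
for q in([0,.2],[0,.1],[0,.05],[0,0],[.02,.15]):print(q,ov(q))
print("tip",proj(c,[r.read_state()["ee_pos"]]))
cv2.imwrite("pics/w3c.png",cv2.resize(a,None,fx=4,fy=4,interpolation=cv2.INTER_CUBIC))
```

```text
[0, 0.2] [[283.0, 227.0], [287.0, 233.0], [294.0, 245.0], [303.0, 259.0]]
[0, 0.1] [[267.0, 228.0], [268.0, 234.0], [270.0, 246.0], [272.0, 261.0]]
[0, 0.05] [[258.0, 228.0], [258.0, 234.0], [257.0, 247.0], [257.0, 261.0]]
[0, 0] [[250.0, 228.0], [248.0, 234.0], [245.0, 247.0], [241.0, 262.0]]
[0.02, 0.15] [[275.0, 231.0], [278.0, 237.0], [282.0, 250.0], [288.0, 266.0]]
tip [[281.49708715 241.28466881]]
```

View pics/w3c.png

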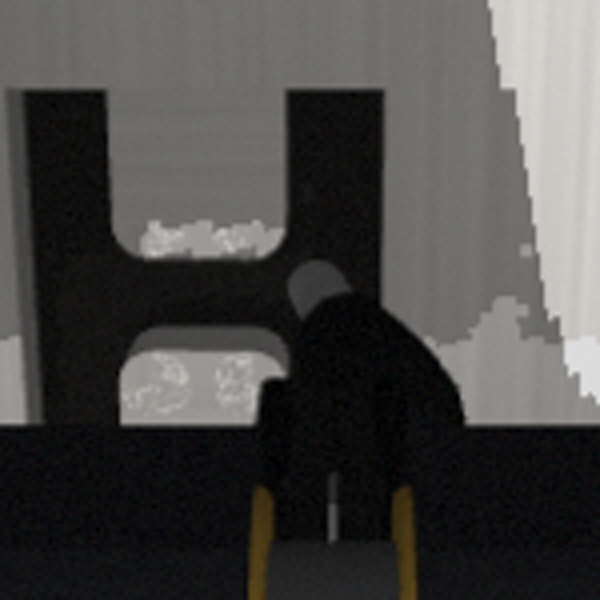

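Run:
```python
import cv2,numpy as np
from h import *
p=np.load("p.npy");ee=r.read_state()["ee_pos"]
out=[]
for n,(x0,y0,w) in(("scene",(240,180,70)),("side",(265,165,70))):
  c=cam(n);im=c["pixels"][y0:y0+60,x0:x0+w,::-1];k=5.6
  im=cv2.resize(im,None,fx=k,fy=k,interpolation=cv2.INTER_CUBIC)
  for P,col in ((ee,(0,0,255)),*((sel(p,lever(0.015,.2,d))[0],(0,255,0)) for d in(.11,.122,.162))):
    u=(proj(c,[P])[0]-[x0,y0]+.5)*k;cv2.circle(im,tuple(int(v) for v in u),3,col,-1)
  out.append(im)
cv2.imwrite("pics/d4.png",np.hstack(out))
print(proj(c,[[.5275,.0483,.1996]]))
```

```text
[[301.41230108 177.51338559]]
```

View pics/d4.png

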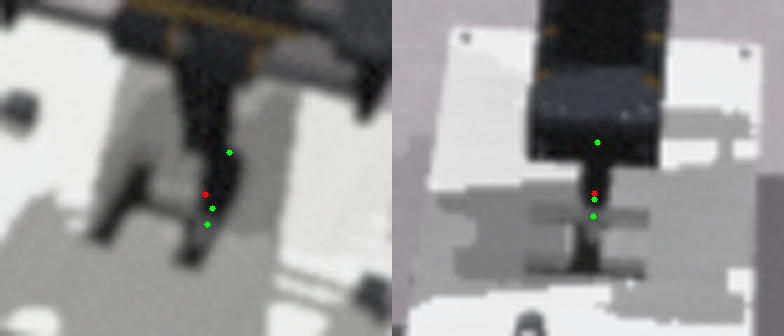

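Run:
```python
import cv2,numpy as np
from h import *
c=cam("scene")
for ee in ([.174,.6,.1895],[.5301,.0527,.1385]):
  for dz in(0,.02,.04): print(dz,proj(c,[np.add(ee,[0,0,dz])]))
T=R.from_quat([.141,.99,0,0]).as_matrix()
print("open tips",[proj(c,[np.array([.174,.6,.1895])+T@[0,s*.0435,-h]]).round(0).tolist() for s in(1,-1) for h in (0,.02,.04)])
a=cv2.imread("pics/scene0.png")[70:160,460:560];b=cv2.imread("pics/scene2.png")[165:255,240:340]
cv2.imwrite("pics/d5.png",np.hstack([cv2.resize(x,None,fx=4,fy=4,interpolation=cv2.INTER_CUBIC) for x in(a,b)]))
```

```text
0 [[495.79605473 147.24236205]]
0.02 [[497.91844328 141.67931727]]
0.04 [[500.07689596 136.01182671]]
0 [[292.11453668 218.41259325]]
0.02 [[292.35234226 212.86568031]]
0.04 [[292.59518411 207.19488679]]
open tips [[[511.0, 151.0]], [[513.0, 146.0]], [[516.0, 140.0]], [[481.0, 143.0]], [[483.0, 138.0]], [[485.0, 132.0]]]
```

View pics/d5.png

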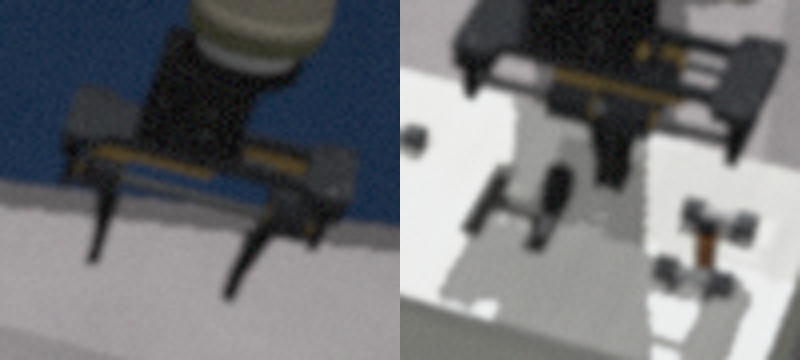

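Run:
```python
from h import *
c=cam("wrist");s=r.read_state();T=R.from_quat(s["eef_rot"]).as_matrix()
for x in(-.0095,0,.0095):
  print(x,[proj(c,[s["ee_pos"]+T@[x,0,-h]]).round(0).tolist()[0] for h in (0,.01,.02,.03,.04,.06)])
a=cv2.imread("pics/wrist1.png")[220:360,210:360];cv2.imwrite("pics/w1d.png",cv2.resize(a,None,fx=4,fy=4,interpolation=cv2.INTER_CUBIC))
```

```text
-0.0095 [[281.0, 256.0], [281.0, 263.0], [281.0, 270.0], [281.0, 279.0], [281.0, 288.0], [281.0, 310.0]]
0 [[281.0, 241.0], [281.0, 248.0], [281.0, 255.0], [281.0, 262.0], [281.0, 271.0], [281.0, 291.0]]
0.0095 [[281.0, 227.0], [281.0, 232.0], [281.0, 239.0], [281.0, 245.0], [281.0, 253.0], [281.0, 272.0]]
```

View pics/w1d.png

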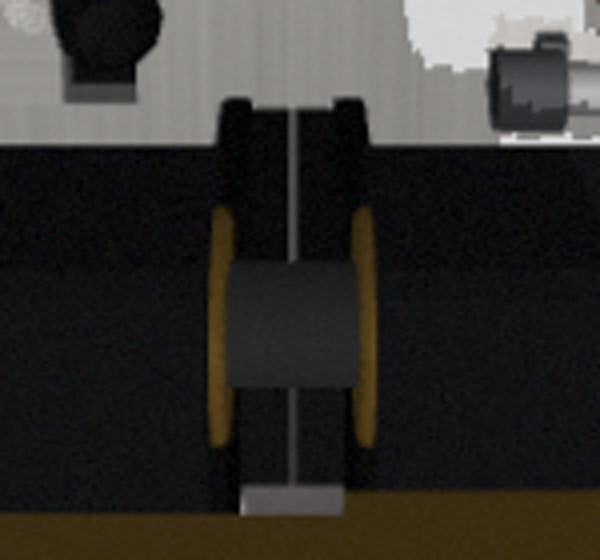

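Run:
```python
from h import *
c=cam("scene");T=R.from_quat([.09,.996,0,0]).as_matrix();ee=np.array([.5301,.0527,.1385])
for s,u in((1,[240+335/4,165+165/4]),(-1,[240+70/4,165+95/4])):
  for x in(-.03,0,.03):
    f=lambda q:(proj(c,[ee+T@[x,q[0],-q[1]]])[0]-u)
    print(s,x,least_squares(f,[.09*s,.06]).x.round(4))
# closed tip
for x in (-.0095,0,.0095):
    f=lambda q:(proj(c,[ee+T@[x,q[0],-q[1]]])[0]-[293,211.3]);print("tip",x,least_squares(f,[0,.02]).x.round(4))
```

```text
1 -0.03 [0.0868 0.0993]
1 0 [0.08   0.0707]
1 0.03 [0.0732 0.0421]
-1 -0.03 [-0.0827  0.1002]
-1 0 [-0.0957  0.0716]
-1 0.03 [-0.1086  0.043 ]
tip -0.0095 [0.0046 0.0357]
tip 0 [0.0016 0.0261]
tip 0.0095 [-0.0015  0.0166]
```

```bash
python3 -m crank '[[-1,[0,15,0],0],[-1,[0,30,0],0],[-1,[0,45,0],0],[-1,[0,47,0],0],[-1,[0,47,6],0],[-1,[1,47,12],0],[-1,[1,47,18],0],[-1,[1,47,22],0],[-1,[1,47,22],0],[-1,[1,47,22],0]]'
python3 - <<'E'
from h import *
togo(1,66,.116)
c=cam("scene");a=c["pixels"][165:255,240:340,::-1]
b=cam("side")["pixels"][150:240,260:360,::-1]
cv2.imwrite("pics/d6.png",np.hstack([cv2.resize(x,None,fx=4,fy=4,interpolation=cv2.INTER_CUBIC) for x in(a,b)]))
E
```

```text
time: 4.88
ee_pos: [0.5293, 0.0548, 0.1157]
eef_rot: [0.089, 0.996, -0.0, -0.0]
ft_force: [0.2, 0.3, -0.2]
width: 0.0002
t 4.8833 togo [ 0.1 -0.8 -0.3] turn 0.01 loc [  1.1  66.8 115.7] F_sel [ 0.1  0.3 -0.2] w 0.0002
```

View pics/d6.png

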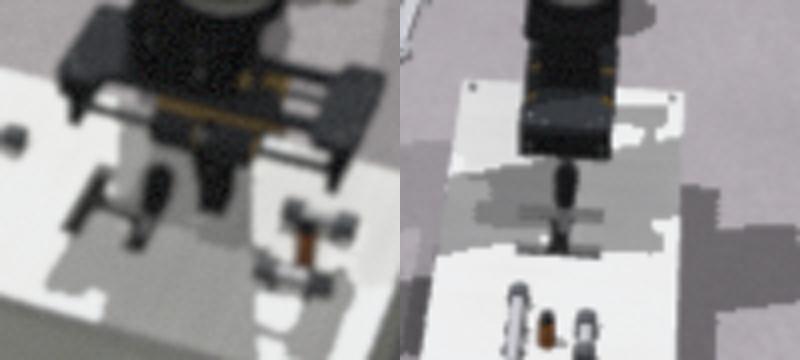

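```bash
python3 -m crank '[[-1,[0,-6,0],0],[-1,[0,-11,0],0],[-1,[0,-15,0],0],[-1,[0,-19,0],0],[-1,[0,-23,0],0],[-1,[0,-27,0],0],[-1,[0,-31,0],0],[-1,[0,-31,0],0]]'
python3 - <<'E'
from h import *
togo(1,0,.116)
c=cam("scene");a=c["pixels"][165:255,240:340,::-1]
b=cam("wrist")["pixels"][150:300,180:380,::-1]
cv2.imwrite("pics/d7.png",np.hstack([cv2.resize(x,(420,360),interpolation=cv2.INTER_CUBIC)[:,:380] for x in(a,b)]))
E
```

```text
time: 5.65
ee_pos: [0.5241, 0.024, 0.1162]
eef_rot: [0.089, 0.996, 0.0, 0.0]
ft_force: [0.3, 0.5, 1.2]
width: 0.0006
t 5.65 togo [  0.5 -35.6   0.2] turn 0.01 loc [  1.5  35.6 116.2] F_sel [0.2 0.5 1.2] w 0.0006
```

View pics/d7.png

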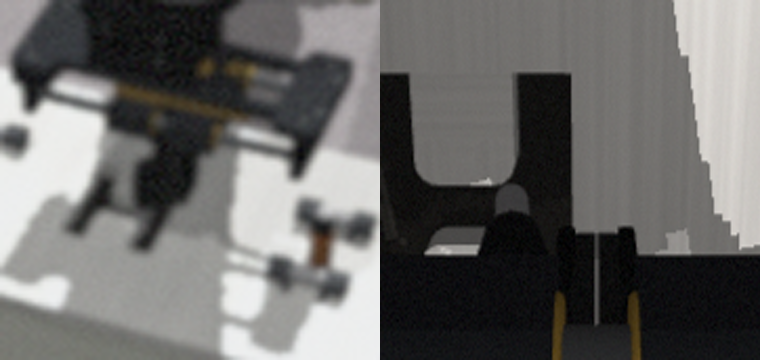

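```bash
python3 -m crank '[[-1,[0,-4,0],0],[-1,[0,-8,0],0],[-1,[0,-12,0],0],[-1,[0,-16,0],0],[-1,[0,-20,0],0],[-1,[0,-24,0],0],[-1,[0,-28,0],0],[-1,[0,-28,0],0]]'
python3 - <<'E'
from h import *
togo(1,0,.116)
c=cam("scene");a=c["pixels"][165:255,240:340,::-1]
b=cam("wrist")["pixels"][150:300,180:380,::-1]
cv2.imwrite("pics/d8.png",np.hstack([cv2.resize(x,(420,360),interpolation=cv2.INTER_CUBIC)[:,:380] for x in(a,b)]))
E
```

```text
time: 6.42
ee_pos: [0.5189, -0.004, 0.116]
eef_rot: [0.09, 0.996, -0.0, 0.0]
ft_force: [-0.2, 0.6, 1.0]
width: 0.0004
t 6.4167 togo [ 0.3 -7.2  0. ] turn -0.02 loc [  1.3   7.2 116. ] F_sel [-0.3  0.5  1. ] w 0.0004
```

View pics/d8.png

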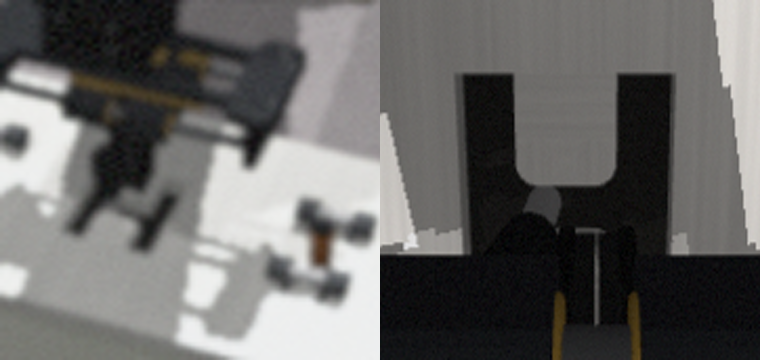

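```bash
python3 -m crank '[[-1,[0,-3,0],0],[-1,[0,-6,0],0],[-1,[0,-9,0],0],[-1,[0,-11,0],0],[-1,[0,-11,0],0]]'
python3 - <<'E'
from h import *
togo(1,0,.116)
c=cam("scene");a=c["pixels"][165:255,240:340,::-1]
b=cam("wrist")["pixels"][150:300,180:380,::-1]
cv2.imwrite("pics/d9.png",np.hstack([cv2.resize(x,(420,360),interpolation=cv2.INTER_CUBIC)[:,:380] for x in(a,b)]))
E
```

```text
time: 6.93
ee_pos: [0.5169, -0.0142, 0.1159]
eef_rot: [0.089, 0.996, -0.0, -0.0]
ft_force: [0.0, 1.6, -0.0]
width: 0.0003
t 6.9333 togo [ 0.2  3.2 -0.1] turn 0.02 loc [  1.2  -3.2 115.9] F_sel [-0.2  1.6 -0. ] w 0.0003
```

View pics/d9.png

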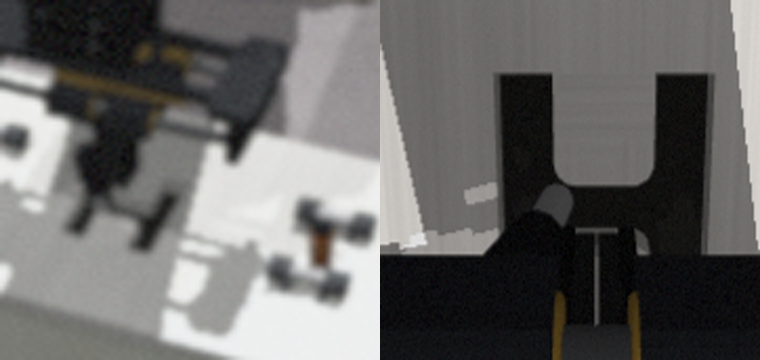

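```bash
python3 -m crank '[[-1,[0,-3,0],0],[-1,[0,-6,0],0],[-1,[0,-7,0],0],[-1,[0,-7,0],0]]'
python3 - <<'E'
from h import *
togo(1,0,.116)
b=cam("wrist")["pixels"][150:300,180:380,::-1]
cv2.imwrite("pics/d10.png",cv2.resize(b,(600,450),interpolation=cv2.INTER_CUBIC))
E
```

```text
time: 7.37
ee_pos: [0.5158, -0.0209, 0.116]
eef_rot: [0.089, 0.996, 0.0, -0.0]
ft_force: [0.2, 1.7, -0.3]
width: 0.0005
t 7.3667 togo [ 0.3 10.  -0. ] turn 0.02 loc [  1.3 -10.  116. ] F_sel [-0.1  1.7 -0.3] w 0.0005
```

View pics/d10.png

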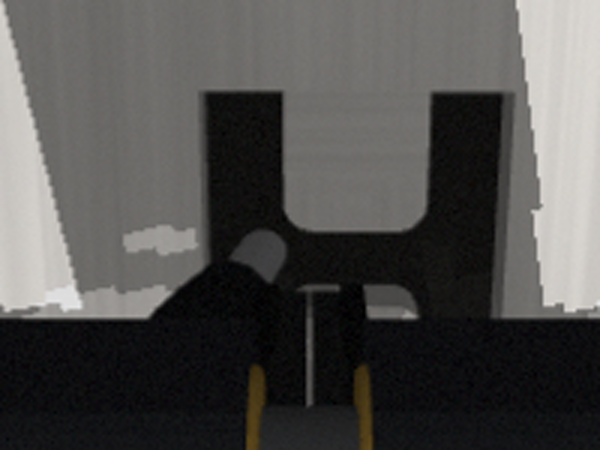

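```bash
python3 -m crank '[[-1,[0,-2,0],0],[-1,[0,-4,0],0],[-1,[0,-4,0],0]]'
python3 - <<'E'
from h import *
togo(1,0,.116)
c=cam("wrist");b=c["pixels"][150:300,180:380,::-1];p=np.load("p.npy")
for q in([0,-.203],[0,-.17],[0,-.14]):print(q,((proj(c,sel(p,[lever(*q,d) for d in(.11,.122,.142)]))-[180,150])*3).round(0).tolist())
cv2.imwrite("pics/d11.png",cv2.resize(b,(600,450),interpolation=cv2.INTER_CUBIC))
E
```

```text
time: 7.67
ee_pos: [0.5154, -0.0224, 0.116]
eef_rot: [0.088, 0.996, 0.001, 0.0]
ft_force: [1.4, 6.6, -2.3]
width: 0.0003
t 7.6667 togo [ 0.2 11.6  0. ] turn 0.14 loc [  1.2 -11.6 116. ] F_sel [ 0.2  6.8 -2.3] w 0.0003
[0, -0.203] [[251.0, 272.0], [235.0, 294.0], [204.0, 338.0]]
[0, -0.17] [[269.0, 273.0], [256.0, 296.0], [231.0, 340.0]]
[0, -0.14] [[285.0, 274.0], [275.0, 297.0], [255.0, 342.0]]
```

View pics/d11.png

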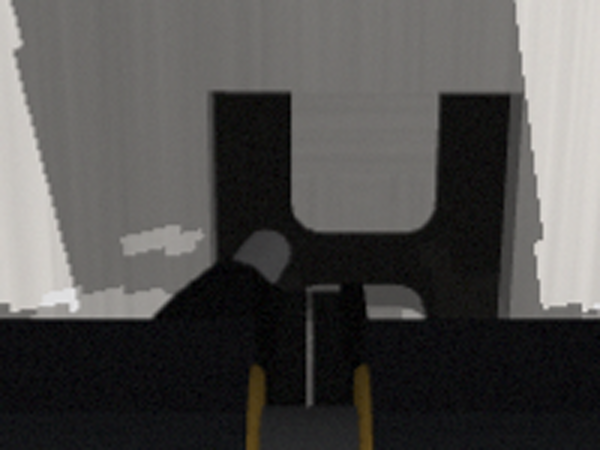

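```bash
python3 -m crank '[[-1,[0,-2,0],0],[-1,[0,-3,0],0],[-1,[0,-3,0],0]]'; python3 -c "
from h import *
togo(1,0,.116)"
```

```text
time: 7.97
ee_pos: [0.5153, -0.0228, 0.116]
eef_rot: [0.087, 0.996, 0.003, 0.0]
ft_force: [3.4, 15.9, -2.9]
width: 0.0008
t 7.9667 togo [ 0.1 12.   0.1] turn 0.27 loc [  1.1 -12.  116. ] F_sel [ 0.5 16.3 -2.9] w 0.0008
```

```bash
python3 -m crank '[[-1,[0,15,0],0],[-1,[0,30,0],0],[-1,[0,38,0],0],[-1,[-15,38,0],0],[-1,[-30,38,0],0],[-1,[-34,38,0],0],[-1,[-34,38,0],0],[-1,[-34,28,0],0],[-1,[-34,14,0],0],[-1,[-34,0,0],0],[-1,[-34,-12,0],0],[-1,[-34,-12,0],0]]'
python3 - <<'E'
from h import *
togo(34,-28,.116)
c=cam("scene");a=c["pixels"][165:255,220:320,::-1]
b=cam("wrist")["pixels"][150:300,180:380,::-1]
cv2.imwrite("pics/d12.png",np.hstack([cv2.resize(x,(400,360),interpolation=cv2.INTER_CUBIC) for x in(a,b)]))
E
```

```text
time: 8.97
ee_pos: [0.5449, -0.0494, 0.1163]
eef_rot: [0.091, 0.996, -0.0, 0.0]
ft_force: [-0.3, -0.2, -0.4]
width: 0.0004
t 8.9667 togo [1.  4.9 0.3] turn -0.21 loc [ 35.  -32.9 116.3] F_sel [-0.3 -0.3 -0.4] w 0.0004
```

View pics/d12.png

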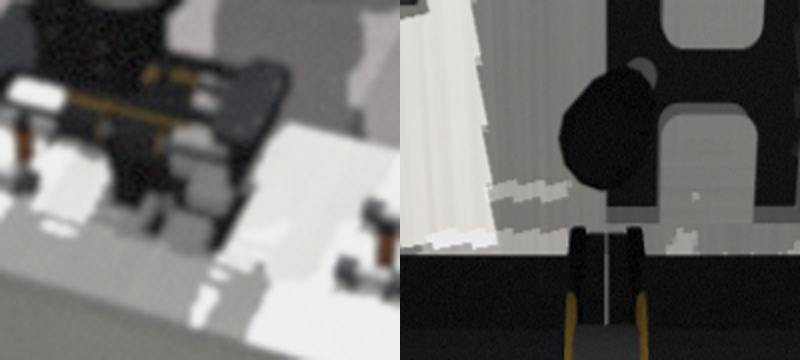

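```bash
python3 -m crank '[[-1,[6,1,0],0],[-1,[10,1,0],0],[-1,[14,1,0],0],[-1,[18,1,0],0],[-1,[22,1,0],0],[-1,[26,1,0],0],[-1,[30,1,0],0],[-1,[34,1,0],0],[-1,[38,1,0],0],[-1,[42,1,0],0],[-1,[42,1,0],0]]'
python3 - <<'E'
from h import *
togo(-16,-28,.116)
c=cam("scene");a=c["pixels"][165:255,220:320,::-1]
b=cam("wrist")["pixels"][150:300,180:380,::-1]
cv2.imwrite("pics/d13.png",np.hstack([cv2.resize(x,(400,360),interpolation=cv2.INTER_CUBIC) for x in(a,b)]))
E
```

```text
time: 9.98
ee_pos: [0.504, -0.0368, 0.1159]
eef_rot: [0.089, 0.996, 0.0, -0.0]
ft_force: [2.0, 0.0, 0.1]
width: 0.0008
t 9.9833 togo [ 8.5 -0.2 -0.1] turn 0.05 loc [ -7.5 -27.8 115.9] F_sel [2.  0.4 0.1] w 0.0008
```

View pics/d13.png

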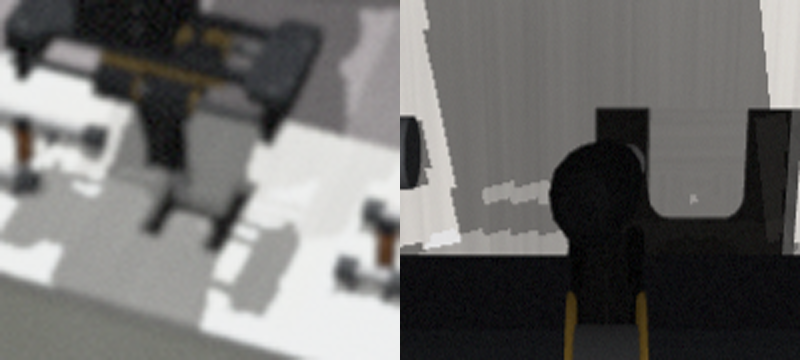

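Lever is moving along the correct arm; on to the stop.

```bash
python3 -m crank '[[-1,[3,0,0],0],[-1,[6,0,0],0],[-1,[8,0,0],0],[-1,[8,0,0],0]]'; python3 -c "
from h import *
togo(-16,-28,.116)"
```

```text
time: 10.42
ee_pos: [0.4966, -0.0354, 0.116]
eef_rot: [0.089, 0.996, 0.0, -0.0]
ft_force: [1.7, -0.3, -0.2]
width: 0.0005
t 10.4167 togo [ 0.9 -0.3 -0. ] turn 0.05 loc [-15.1 -27.7 116. ] F_sel [ 1.7 -0.  -0.2] w 0.0005
```

```bash
python3 -m crank '[[-1,[2,0,0],0],[-1,[4,0,0],0],[-1,[4,0,0],0]]'; python3 -c "
from h import *
togo(-16,-28,.116)"
```

```text
time: 10.67
ee_pos: [0.4927, -0.0347, 0.116]
eef_rot: [0.089, 0.996, 0.0, -0.0]
ft_force: [1.6, -1.3, -0.6]
width: 0.0007
t 10.6667 togo [-3.  -0.3 -0. ] turn 0.05 loc [-19.  -27.7 116. ] F_sel [ 1.8 -1.  -0.6] w 0.0007
```

```bash
python3 -m crank '[[-1,[2,0,0],0],[-1,[3,0,0],0],[-1,[3,0,0],0]]'
python3 - <<'E'
from h import *
togo(-16,-28,.116)
c=cam("scene");a=c["pixels"][165:255,220:320,::-1]
b=cam("wrist")["pixels"][150:300,180:380,::-1]
cv2.imwrite("pics/d14.png",np.hstack([cv2.resize(x,(400,360),interpolation=cv2.INTER_CUBIC) for x in(a,b)]))
E
```

```text
time: 10.92
ee_pos: [0.4905, -0.0342, 0.1162]
eef_rot: [0.089, 0.996, 0.0, 0.001]
ft_force: [5.0, -1.0, -3.0]
width: 0.0007
t 10.9167 togo [-5.2 -0.4  0.2] turn 0.05 loc [-21.2 -27.6 116.2] F_sel [ 5.1 -0.1 -3. ] w 0.0007
```

View pics/d14.png

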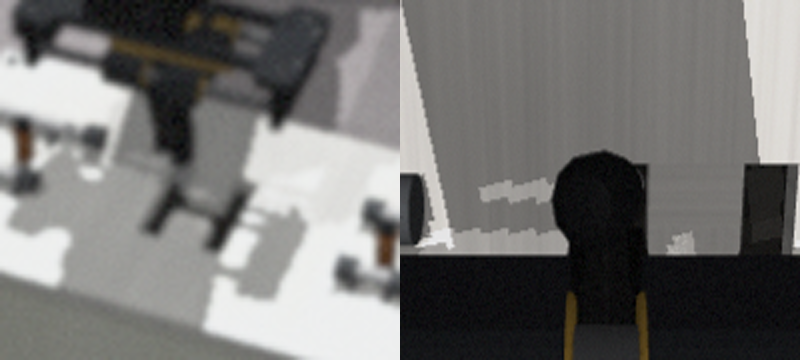

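```bash
python3 -m crank '[[-1,[2,0,0],0],[-1,[3,0,0],0],[-1,[3,0,0],0]]'; python3 -c "
from h import *
togo(-16,-28,.116)"
```

```text
time: 11.27
ee_pos: [0.4886, -0.0338, 0.1165]
eef_rot: [0.089, 0.996, -0.0, 0.002]
ft_force: [9.8, -1.6, -4.4]
width: 0.0001
t 11.2667 togo [-7.2 -0.4  0.5] turn 0.05 loc [-23.2 -27.6 116.5] F_sel [ 9.9  0.2 -4.4] w 0.0001
```

```bash
python3 -m crank '[[-1,[2,0,0],0],[-1,[3,0,0],0],[-1,[3,0,0],0],[-1,[3,0,0],0]]'
python3 - <<'E'
from h import *
togo(-16,-28,.116)
out=[]
for n,(x0,y0) in(("scene",(220,165)),("side",(260,165))):
  c=cam(n);out.append(c["pixels"][y0:y0+90,x0:x0+100,::-1])
cv2.imwrite("pics/d15.png",np.hstack([cv2.resize(x,(400,360),interpolation=cv2.INTER_CUBIC) for x in out]))
E
```

```text
time: 11.6
ee_pos: [0.4867, -0.0335, 0.1168]
eef_rot: [0.089, 0.996, -0.0, 0.003]
ft_force: [14.4, -2.0, -5.2]
width: 0.0007
t 11.6 togo [-9.  -0.4  0.9] turn 0.05 loc [-25.  -27.6 116.8] F_sel [14.6  0.6 -5.2] w 0.0007
```

View pics/d15.png

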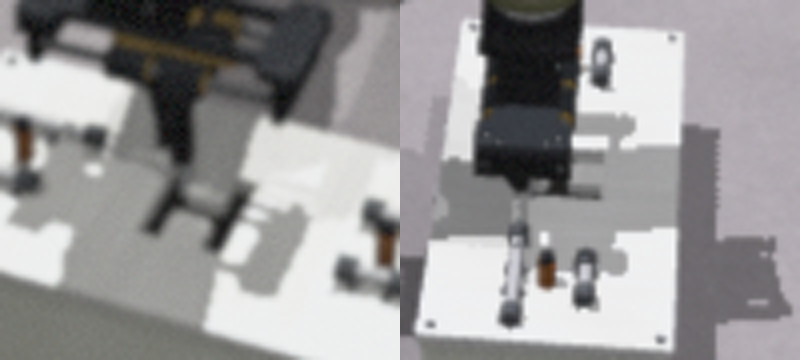

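```bash
python3 -m crank '[[-1,[-8,0,0],0],[-1,[-20,0,0],0],[-1,[-40,0,0],0],[-1,[-50,0,-10],0],[-1,[-50,0,-40],0],[-1,[-50,0,-80],0],[-1,[-50,0,-110],0],[-1,[-50,0,-110],0],[-1,[-50,0,-110],0]]'
python3 - <<'E'
from h import *
togo(-16,-28,.116)
out=[];p=np.load("p.npy")
for n,(x0,y0) in(("scene",(220,165)),("side",(260,165)),("wrist",(200,100))):
  c=cam(n);cv2.imwrite(f"pics/{n}9.png",c["pixels"][:,:,::-1])
  print(n,proj(c,sel(p,[lever(-.257,-.203,d) for d in(.11,.122,.162)])).round(1).tolist())
  out.append(c["pixels"][y0:y0+90,x0:x0+100,::-1])
cv2.imwrite("pics/d16.png",np.hstack([cv2.resize(x,(400,360),interpolation=cv2.INTER_CUBIC) for x in out[:2]]))
E
```

```text
time: 12.45
ee_pos: [0.5338, -0.0418, 0.2275]
eef_rot: [0.089, 0.996, 0.001, 0.001]
ft_force: [-0.3, 0.3, -0.6]
width: 0.001
t 12.45 togo [ 39.   -0.7 111.4] turn 0.06 loc [ 22.8 -27.4 227.5] F_sel [-0.4  0.3 -0.6] w 0.001
scene [[265.5, 209.4], [265.0, 205.5], [263.6, 192.0]]
side [[290.9, 212.3], [290.0, 210.3], [287.0, 203.5]]
wrist [[288.7, 143.3], [286.2, 140.9], [276.0, 131.4]]
```

View pics/d16.png

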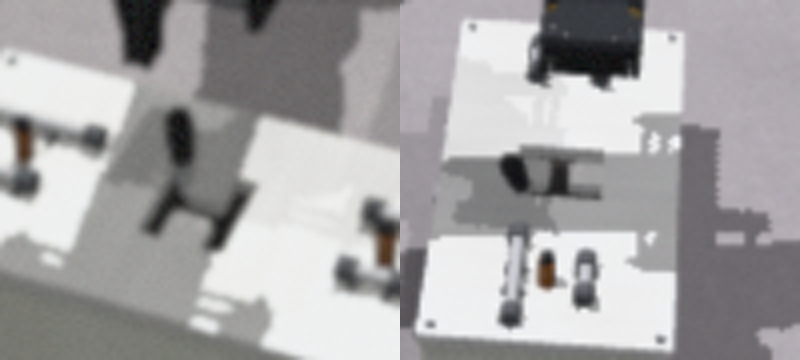

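View pics/wrist9.png

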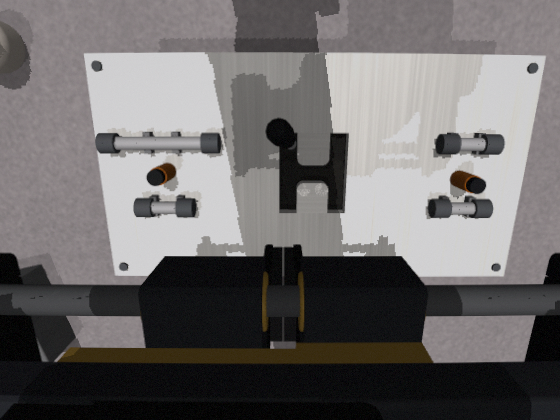

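Run:
```python
from h import *
c=cam("wrist")
im=c["pixels"][:,:,::-1]
# refit gate on this view w/ plate screws/corners via known outer plate corners
def outline(p,q):
    t=lever(*q,1)-[0,0,.01];e1=np.cross(t,[0,1,0]);e1/=np.linalg.norm(e1);e2=np.cross(t,e1);P=[]
    for d,rr in((.124,.0085),(.130,.010),(.160,.010)):
        for a in np.linspace(0,2*np.pi,24):P.append(lever(*q,d)+rr*(np.cos(a)*e1+np.sin(a)*e2))
    return cv2.convexHull(proj(c,sel(p,P)).astype(np.float32))[:,0]
k=6;x0,y0=240,100
crop=cv2.resize(im[y0:y0+95,x0:x0+120],None,fx=k,fy=k,interpolation=cv2.INTER_CUBIC)
p=np.load("p.npy")
for q,col in(([-.257,-.203],(0,0,255)),([-.22,-.203],(0,255,0))):
    cv2.polylines(crop,[((outline(p,q)-[x0,y0]+.5)*k).astype(int)],True,col,1)
for x,y in((-36,-30),(36,-30),(36,30),(-36,30)):
    u=((proj(c,sel(p,[x/1e3,y/1e3,.12]))[0]-[x0,y0]+.5)*k).astype(int);cv2.circle(crop,tuple(int(v) for v in u),3,(255,0,0),-1)
cv2.imwrite("pics/d17.png",crop)
```

```text
(no output)
```

View pics/d17.png

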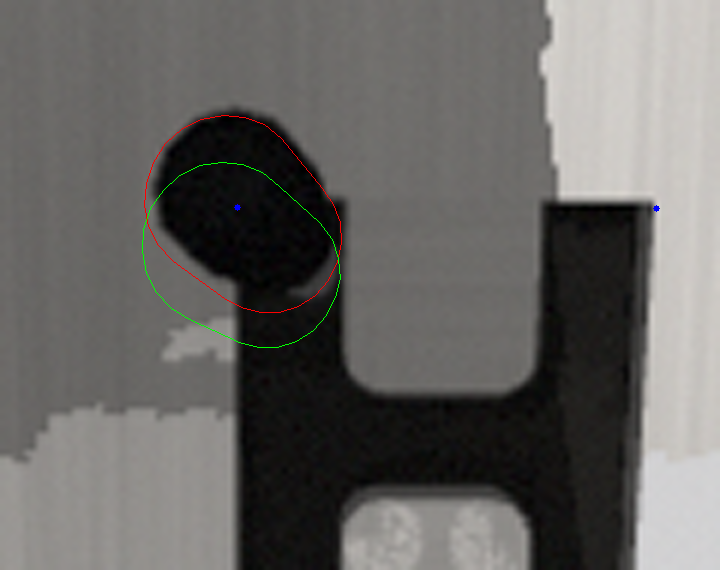

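```bash
python3 -m crank '[[-1,[0,0,-20],0],[-1,[0,0,-40],0],[-1,[0,0,-40],0],[-1,[0,0,-40],0]]'
python3 - <<'E'
from h import *
a=cv2.imread("pics/side0.png");b=cam("side")["pixels"][:,:,::-1]
cv2.imwrite("pics/d18.png",np.vstack([np.hstack([cv2.resize(x[165:265,250:350],(400,300),interpolation=cv2.INTER_CUBIC) for x in(a,b)]),np.hstack([cv2.resize(x,(400,300)) for x in (a,b)])]))
E
```

```text
time: 12.98
ee_pos: [0.5334, -0.042, 0.2658]
eef_rot: [0.089, 0.996, 0.0, 0.0]
ft_force: [0.6, -0.1, 0.4]
width: 0.0006
```

View pics/d18.png

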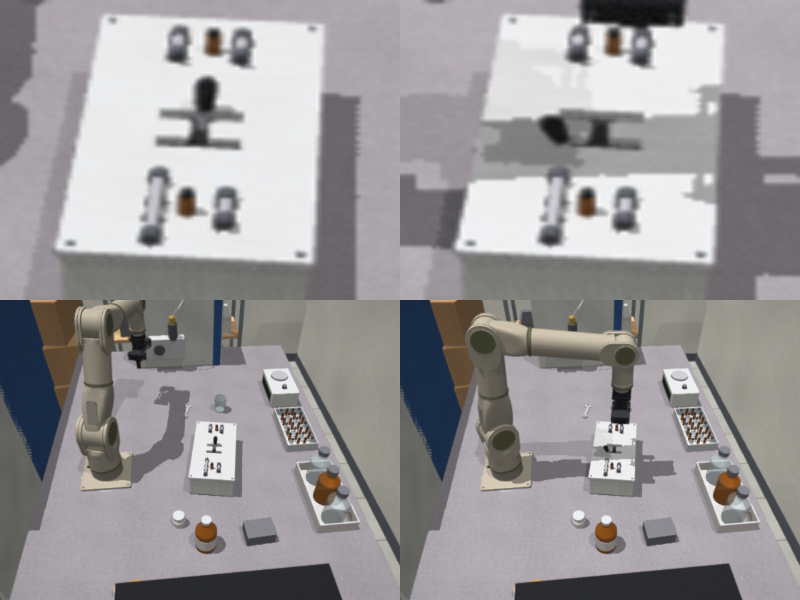

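The vials and columns are where they started, and the lever leans towards -x in the -y arm beside the long column. In the side view the gripper hides the beaker.

```bash
python3 -c "
from bench import r
print(r.close_job())"
```

```text
the job is handed in; nothing more can be done
None
```

I pushed the lever with closed fingertips across the crossbar into the -y arm. From there I pushed it towards -x to the arm end beside the longest column. Then I backed off, lifted clear and handed the job in at about 13 s.

**Lever home:** Both pushes ended against a hard stop, at about 16 N across and 15 N along. The final wrist picture agrees with the lever fully home at that end to within about 2 mm. The outline I drew for comparison was slightly larger than the real barrel, so I could not check it more finely.

**Other objects:** The vials, columns and other things on the bench look unmoved in before-and-after pictures. The exception is the beaker, which the gripper hid in the last side view. The arm stayed well above and clear of it, and I felt no unexpected contact.

**A disagreement:** The fingertips proved to be about 30 mm above the reported TCP. My first push therefore passed over the lever without touching it. I saw this in the pictures, repeated the push 22 mm lower, and it then worked.

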